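Close and lock the interlocked guard of a lapping machine

ROBOT

A 6-joint arm with a two-finger parallel gripper is mounted at the origin on the work surface; the furniture and walls round the work are solid. World frame = base frame: x ahead of the robot, y to its left, z up, the work surface at z = 0. Lengths are in m, angles in rad, forces in N, time in s.
With the tool pointing down it reaches from about 0.4 to 0.825 m from the base axis. Payload 7 kg.
Tool frame: the origin (TCP) lies midway between the tips of the shut fingers; the grasp point (between the pads) lies arm.hold_point_z behind it (arm.hold_point_z is the distance from the TCP to the grasp point, in m); z points along the fingers, y is the line along which they close (so a half turn about z gives the same grasp; the last joint's range is limited). The gripper opens to 88 mm and grips with 3 to 60 N. Pads are 19 mm wide; open, the fingers measure 130 mm over their backs; the gripper's body (78 mm by 193 mm) begins 47 mm behind the grasp point.
Start: joints at [-1.046, 0.359, 0.012, 0, -1.224, -0.288], TCP at [0.158, -0.656, 0.227] pointing down, gripper open.
Joint ranges: [-3.07, 3.07], [-1.43, 2.12], [-1.02, 1.25], [-3.03, 1.67], [-3.05, -0], [-3.03, 3.03]. Speed limits (rad/s): [2.39, 2.39, 3.01, 3.14, 3.14, 3.14].

INTERFACE

Orientations are given as [roll, pitch, yaw] about the fixed x, y, z axes, in that order (R = Rz(yaw) Ry(pitch) Rx(roll)).
In Python, from station import arm gives the robot as it stands.
- The arm moves only by the shell command python3 -m crank 'ROWS' [OPENING] [FORCE]. ROWS is JSON, a list that holds one entry, the list of rows, each a list of 4 numbers: the shift along the tool's x, y, z in units of 25 mm (1.0 is 25 mm), then the turn about the tool's z in units of 5 degrees (1.0 is 5 degrees). A call has 1 to 12 rows; each row is the pose to reach, as a shift and turn from the pose commanded when the call began, along the tool's axes at that moment; what a row does not reach only later rows make up. A row lasts 1/8 s, in which the tool goes at most 62.5 mm and 10.7 degrees, less where a joint would pass 70% of its speed; a pose out of reach is approached as far as the arm can. A call with a gripper value outside its range is refused whole. OPENING is the closure, from 0 (fully open) to 1 (shut), set as the call begins (- or left out, the last holds). The fingers move at their own pace and stop on an object; FORCE is the grip in N (left out, the last holds). Time passes only in rows, so rows that repeat a pose let the fingers close. It gives the time, the measured TCP pose, the force, the opening and the grip force at its end, in the units of the state.
- arm.get_state(): the state, without advancing time (a new reading comes with each control period).
- arm.grab_frame(name): name is "side" or "top" or "wrist"; returns (picture, depth): 480x640x3 uint8, red, green, blue; 480x640 float32, m along the optical axis (not along the pixel's ray), 0 where there is no reading.
- arm.get_calibration(name): a dict with "mtx" (3x3 intrinsics, pixels), "R" (3x3) and "t" (3): a world point X has camera coordinates R X + t; the wrist camera has in their place "mount" (4x4, takes a point from camera to tool coordinates, whose origin is the TCP and whose axes are the flange's). Camera axes: x right, y down, z forward; pixel columns grow to the right and rows downward; lengths in m; the calibration is good to about 2 mm. A picture is of the moment at which its call begins: read the wrist's pose just before it. get_calibration takes no time and is no camera call.
- arm.job_done(): hands the job in; it is judged then, once.
Trained networks look in the newest picture that a camera, given by its name, has taken for a name from the list of things; names that differ only in an ending like _2 or _b are one class to them, and where a whole thing is asked for, a point or a joint stands for the part that bears it (a point fixed in the world has none). Each returns a list of dicts, best first, with "score" (0 to 1); they miss things now and then, are a little off and sometimes report something else, mostly with a low value. They report only what shows in the picture. A call takes as long as a camera call. They do not tell look-alikes from the thing itself.
- arm.recognise(thing, camera): "extent" ([left, top, width, height] in pixels, round what is visible of it).
- arm.trace(thing, camera): "mask" (480x640 bool, what is visible of it) and "extent" ([left, top, width, height] in pixels, round what is visible of it).
The state is a dict: "t": time; "q": joint angles; "qd": joint speeds; "joint_efforts": joint torques, N m; "eef_pos": TCP position; "ee_rot": TCP orientation; "force": force on the tool from outside, world axes, zero at the start; "moment": the same for the moment, N m; "width": finger opening in m; "gripper_force": force on a finger pad.
Only numpy, scipy, OpenCV 4.12 (cv2) and the standard library are available. Lean on these libraries where they do the work, as an engineer would, in place of code of your own. Each camera call takes 0.05 s, during which the arm holds its last target. There are 200 camera calls.

TASK

Make the small lapping machine ready to run: take the spindle spanner off its disc and lay it flat on the floor of the steel tool tray, then set the lift-off guard over the disc so that its tongue goes straight down into the slot of the interlock switch and the guard sits fully down on the machine's deck; lower it gently, do not let it drop. Then slide the locking bolt fully home towards the guard, through the eye of the tongue, and leave the other things on the bench where they are.

Things in the scene. Friction and masses are not known exactly. Their poses are not given: they have to be found in the camera images.
- machine: fixed lapping machine, a dark grey box 170 (x) x 230 (y) mm with a grey metal deck 50 mm above the bench; origin at the centre of its underside; axes: x to its back, y to its left, z up. Lapping disc on the deck at y = +40 mm, black interlock switch at y = -43 mm, locking bolt further right (-y)
- guard_seat (a point): centre of the guard's place on the deck's surface, 40 mm to the left (+y) of the machine's middle and 50 mm above the bench; axes: the machine's. The lapping disc (92 mm across, flat top 16 mm above the deck) is centred here. The guard's origin belongs here, with its axes along these
- slot_mouth (a point): centre of the slot's mouth in the top of the switch housing (60 mm along x, 33 mm along y, top 50 mm above the deck), 83 mm to the right (-y) of guard_seat; axes: the machine's. The slot is 39 mm (x) by 8 mm (y) and goes straight down 50 mm; its mouth has a 45 degree flare, 4 mm deep and 4 mm wide all round
- bolt (a joint): locking bolt at the right (-y) of the switch, m: 0 = drawn back, 0.026 = fully home; grows as it slides along the machine's +y, towards the guard. Its 8 mm steel rod runs 22 mm below slot_mouth, enters the slot from 0.007 on and passes through the tongue's eye if the guard is fully down. About 4 N of friction; it stays where left
- bolt_knob (a point): middle of the bolt's upright black knob, moving with it: 16 mm thick, with a 20 mm wide cap; 14 mm above slot_mouth's height, 17 mm below the knob's top; with the bolt drawn back 58 mm to the right (-y) of slot_mouth; axes: the machine's. The steel carriage below it (30 x 22 mm) has its top 26 mm below this point; free room all round above that
- guard: loose lift-off guard, a grey sheet-metal hood 126 x 126 mm, 75 mm high, open below, with a clear window in its top and a notch in its front (-x) wall; 0.45 kg, centre of mass under the handle; starts upright on the bench. Origin: centre of the skirt's underside; axes: x to its back, y to its left, z up; the tongue is at its right (-y)
- guard_handle (a point): centre of the bar of the guard's black handle: the bar runs along the guard's y, 110 mm long (82 mm free between the posts), 14 mm thick along x, 16 mm high; this point is 113 mm above the skirt's edge, 38 mm above the hood's top and 6 mm from its middle towards the tongue (-y); axes: the guard's
- tongue_tip (a point): lower end of the flat steel tongue on the guard's right (-y) side: 77 mm towards -y of guard_handle and 105 mm below it, 8 mm above the skirt's edge; axes: the guard's. Tongue 36 mm wide (x), 5 mm thick (y), 45 mm long, eye 16 mm wide and 14 mm high, centred 20 mm above the tip. With the guard fully down the tip is 42 mm below slot_mouth
- key_mid (a point): middle of the spindle spanner, half-way up: flat steel, 138 mm long (y), 5 mm thick, 0.07 kg; shank 16 mm wide from 26 mm towards -y to 69 mm towards +y of this point, forked -y end 28 mm wide; axes: x across, y along, z up. It starts lying across the lapping disc, roughly along the machine's y, in the guard's way
- tray: fixed open steel tool tray, 200 mm long (x), 100 mm wide (y), 18 mm high, walls and floor 3 mm; origin at the centre of its underside; axes: x along, y across, z up
- compound_bar: white bar of polishing compound in a torn wrapper, 35 x 95 x 27 mm, lying flat; a bystander; origin at the centre of its underside
- tin: round tin of paste, 69 mm wide, 28 mm high; a bystander; origin at the centre of its underside
- wheel: grey elastic abrasive wheel lying flat, 73 mm across, 14 mm high; a bystander; origin at the centre of its underside
- bar_green: green bar of polishing compound, 35 x 95 x 27 mm; a bystander; origin at the centre of its underside
- watch_case: steel watch case, an open ring 46 mm wide and 14 mm high; a bystander; origin at the centre of its underside
- lump: lump of polishing compound in foil, 47 x 54 x 39 mm; a bystander; origin at the centre of its underside
- cone: upright felt cone, 30 mm wide, 48 mm high; a bystander; origin at the centre of its underside
Things that resemble listed ones, but are neither listed nor needed, are in the scene too. Leave any blue look-alike of the guard alone.

How it is judged:
By the outcome, as a careful person would: the job done as asked, in the order asked, and still so for the second after the job is handed in, with the robot touching nothing.
It also fails if it takes over 72 s, if anything falls off the work surface, if the arm or the gripper's body presses on something with over 40 N, if the wrist force passes 120 N, or if a joint passes its speed limit or range.

## Working session

There is one attempt and no reset: what is moved stays moved. The work goes in short steps, Python scripts to look and compute and a shell command to move; the robot and the scene stay as the last step left them, time stands still between calls to the robot, and variables do not carry over. Pictures are saved under pics/ and viewed, at most 10 in all, crops included, and the job is handed in when it is done.

```bash
mkdir -p pics; ls
python3 - <<'E'
from station import arm
import cv2,numpy as np
s=arm.get_state();print({k:np.round(v,3).tolist() for k,v in s.items()},arm.hold_point_z)
for n in ("top","side"):
    p,d=arm.grab_frame(n);cv2.imwrite(f"pics/{n}0.png",cv2.cvtColor(p,cv2.COLOR_RGB2BGR));np.save(f"{n}0d.npy",d);
    c=arm.get_calibration(n);print(n,{k:np.round(v,3).tolist() for k,v in c.items()})
    for t in ("guard","machine","key_mid","tray","guard_handle","bolt_knob"):
        try: print(t,[(round(float(r["score"]),2),np.round(r["extent"]).tolist()) for r in arm.recognise(t,n)[:4]])
        except Exception as e: print(t,e)
print(np.round(arm.get_calibration("wrist")["mount"],3))
E
```

```text
pics
{'t': 0.0, 'q': [-1.046, 0.359, 0.011, -0.0, -1.224, -0.288], 'qd': [0.001, -0.0, 0.001, -0.001, -0.0, 0.001], 'joint_efforts': [-0.0, -58.272, 29.305, 6.997, 0.007, -0.0], 'eef_pos': [0.158, -0.656, 0.226], 'ee_rot': [3.14, -0.0, -2.905], 'force': [0.373, 0.137, -0.058], 'moment': [0.013, -0.075, 0.022], 'gripper_force': 0.0, 'width': 0.088} 0.0188
top {'mtx': [[578.487, 0.0, 322.151], [0.0, 578.487, 230.853], [0.0, 0.0, 1.0]], 'R': [[-0.014, -1.0, 0.01], [-0.993, 0.013, -0.119], [0.119, -0.011, -0.993]], 't': [-0.003, 0.544, 1.681]}
guard [(0.65, [375.0, 153.0, 23.0, 24.0]), (0.64, [196.0, 220.0, 60.0, 58.0]), (0.61, [145.0, 286.0, 63.0, 61.0]), (0.48, [384.0, 206.0, 83.0, 70.0])]
machine [(0.71, [379.0, 203.0, 86.0, 74.0])]
key_mid [(0.79, [386.0, 227.0, 40.0, 11.0])]
tray [(0.98, [302.0, 176.0, 36.0, 68.0]), (0.66, [377.0, 157.0, 21.0, 21.0])]
guard_handle [(0.66, [142.0, 285.0, 66.0, 63.0]), (0.59, [201.0, 225.0, 57.0, 54.0])]
bolt_knob [(0.5, [449.0, 240.0, 12.0, 16.0])]
side {'mtx': [[597.749, 0.0, 313.469], [0.0, 597.749, 223.658], [0.0, 0.0, 1.0]], 'R': [[-0.96, -0.278, 0.011], [-0.17, 0.555, -0.814], [0.221, -0.784, -0.581]], 't': [0.536, 0.167, 1.445]}
guard [(0.86, [267.0, 277.0, 78.0, 84.0]), (0.82, [337.0, 342.0, 91.0, 90.0])]
machine [(0.8, [316.0, 138.0, 85.0, 82.0])]
key_mid [(0.45, [340.0, 170.0, 14.0, 22.0]), (0.43, [315.0, 140.0, 86.0, 77.0])]
tray [(0.93, [251.0, 224.0, 86.0, 44.0])]
guard_handle [(0.79, [336.0, 346.0, 95.0, 93.0]), (0.7, [272.0, 274.0, 75.0, 88.0])]
bolt_knob [(0.53, [200.0, 283.0, 40.0, 29.0]), (0.4, [367.0, 142.0, 9.0, 17.0])]
[[ 0.001 -0.961 -0.277  0.076]
 [ 1.     0.     0.001 -0.001]
 [-0.001 -0.277  0.961 -0.158]
 [ 0.     0.     0.     1.   ]]
```

Run:
```python
import cv2
a=cv2.imread("pics/top0.png")[140:360,135:475];cv2.imwrite("pics/top0c.png",cv2.resize(a,(800,518),interpolation=cv2.INTER_CUBIC))
a=cv2.imread("pics/side0.png")[120:450,170:470];cv2.imwrite("pics/side0c.png",cv2.resize(a,(545,600),interpolation=cv2.INTER_CUBIC))
```

```text
(no output)
```

View pics/top0c.png

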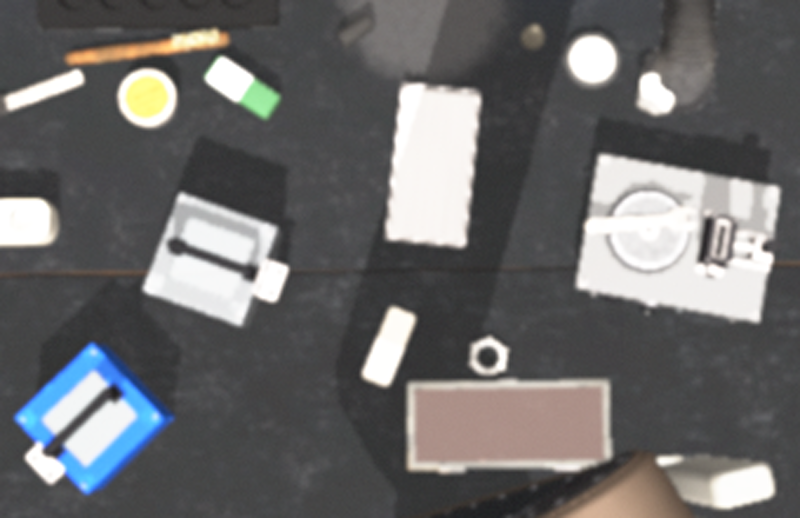

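View pics/side0c.png

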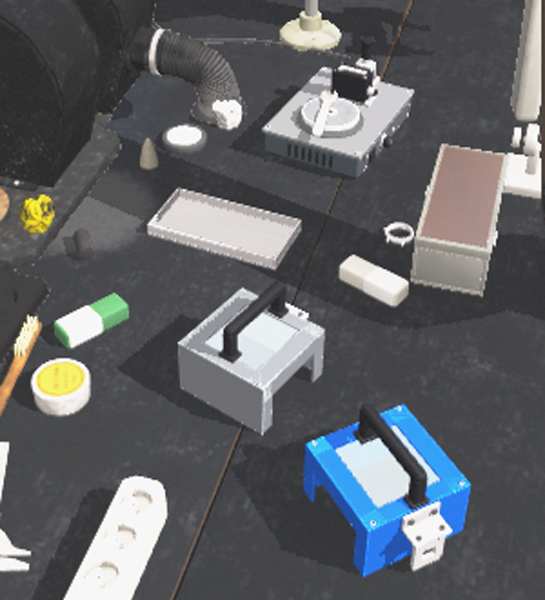

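```bash
cat > h.py <<'E'
from station import arm
import numpy as np, cv2
from scipy.spatial.transform import Rotation as Ro
def cloud(name,d=None,pose=None):
    """480x640x3 world points (nan without reading)"""
    s=arm.get_state()
    p=None
    if d is None: p,d=arm.grab_frame(name)
    c=arm.get_calibration(name);K=c["mtx"]
    v,u=np.mgrid[:480,:640]; z=np.where(d>0,d,np.nan)
    X=np.stack([(u-K[0][2])*z/K[0][0],(v-K[1][2])*z/K[1][1],z],-1)
    if name=="wrist":
        M=np.array(c["mount"]);X=X@M[:3,:3].T+M[:3,3]
        W=X@Ro.from_euler("xyz",s["ee_rot"]).as_matrix().T+s["eef_pos"]
    else: W=(X-np.array(c["t"]))@np.array(c["R"])
    return p,d,W
def rect(W,m):
    P=W[m][:,:2];P=P[np.isfinite(P).all(1)]
    r=cv2.minAreaRect((P*1000).astype(np.float32));return len(P),np.round(r[0],1),np.round(r[1],1),round(r[2],1)
def go(x,y,z,yaw=None,pos=None,rot=None):
    """rows units from current pose to goal TCP (world), yaw of the tool"""
    s=arm.get_state();pos=s["eef_pos"] if pos is None else pos
    R=Ro.from_euler("xyz",s["ee_rot"])
    d=R.inv().apply(np.array([x,y,z])-pos)/.025
    t=0
    if yaw is not None:
        R2=Ro.from_euler("xyz",[np.pi,0,yaw]);t=(R.inv()*R2).as_euler("xyz")[2]
    return np.round(d,3).tolist(),round(np.degrees(t)/5,3)
E
python3 - <<'E'
from h import *
for n in("top","side"):
    _,_,W=cloud(n,np.load(f"{n}0d.npy"));H=W[...,2]
    box={"top":dict(mach=(370,195,475,285),tray=(295,170,345,250),guard=(190,215,265,285),brown=(305,300,400,345)),
         "side":dict(mach=(310,135,405,225),tray=(248,220,340,272),guard=(262,270,350,365),brown=(395,195,455,285))}[n]
    def m(b,lo,hi):
        k=np.zeros(H.shape,bool);l,t,r,bb=b;k[t:bb,l:r]=1;return k&(H>lo)&(H<hi)
    print(n,"floor",np.nanmedian(H[m(box["guard"],-.02,.02)]))
    print("deck",rect(W,m(box["mach"],.044,.056)),"disc",rect(W,m(box["mach"],.061,.075)),"switch",rect(W,m(box["mach"],.085,.2)))
    print("tray",rect(W,m(box["tray"],.010,.025)))
    print("hoodtop",rect(W,m(box["guard"],.068,.082)),"handle",rect(W,m(box["guard"],.10,.14)))
    k=m(box["brown"],.03,.3);print("brown",rect(W,k),np.nanmedian(H[k]))
    k=m((0,0,640,480),.13,1)
    print("tall", rect(W,m(box["mach"],.1,.2)))
E
```

```text
top floor -0.0007196436747789342
deck (2677, array([ 510.4, -306.4]), array([230.3, 173.6]), 78.5) disc (830, array([ 505.2, -302.5]), array([210.8, 120.6]), 54.7) switch (329, array([ 498. , -372.1]), array([82.1, 61.4]), 78.1)
tray (290, array([609.6,   0.7]), array([144.8, 238.5]), 84.4)
hoodtop (1545, array([487.9, 265.5]), array([141.2, 125.8]), 69.7) handle (195, array([487.6, 265. ]), array([108.2,  14. ]), 69.7)
brown (3110, array([283.7, -89.6]), array([106.6, 242. ]), 0.3) 0.07826967888394112
tall (129, array([ 498.2, -371.4]), array([79.7, 57.5]), 79.3)
side floor 0.0012869148206866652
deck (1537, array([ 513.6, -303.2]), array([243.9, 173.7]), 78.1) disc (596, array([ 503.6, -296.4]), array([222. ,  95.5]), 61.3) switch (341, array([ 499.7, -366.3]), array([88.8, 64.1]), 76.4)
tray (604, array([612. , -17.3]), array([147.6, 203.5]), 83.2)
hoodtop (2243, array([446.8, 300.3]), array([146. , 247.2]), 60.5) handle (369, array([488.8, 271.3]), array([113.6,  15.3]), 70.2)
brown (2904, array([ 285.3, -107.1]), array([297.3, 110. ]), 88.8) 0.07925535666599731
tall (150, array([ 493.7, -361.6]), array([84.5, 60.5]), 60.4)
```

Run:
```python
from h import *
G=np.zeros((16,28))
for n in("top","side"):
    _,_,W=cloud(n,np.load(f"{n}0d.npy"));P=W.reshape(-1,3);P=P[np.isfinite(P).all(1)]
    i=((P[:,0]-.1)/.05).astype(int);j=((P[:,1]+.9)/.05).astype(int)
    k=(P[:,0]>.1)&(i<16)&(P[:,1]>-.9)&(j<28)
    np.maximum.at(G,(i[k],j[k]),P[k,2])
print("y  ",*[f"{int(v):3d}" for v in np.arange(-90,50,5)])
for r in range(16):print(f"{10+5*r:3d}",*[f"{int(v*100):3d}" for v in G[r]])
print(go(.519,-.267,.25,np.radians(-101.7)),go(.519,-.267,.30,np.radians(-101.7)))
```

```text
y   -90 -85 -80 -75 -70 -65 -60 -55 -50 -45 -40 -35 -30 -25 -20 -15 -10  -5   0   5  10  15  20  25  30  35  40  45
 10   0   0   0   0  33  59  34   0   0   1  73  77  79  81  82  82  78  67  62  49  35  21   0   1   1   1   0   1
 15   0   1   0  31  38  61  63   0  68  73  75  77  79  80  82  82  81  74  64  50  34   1   1   1   1   1   1   1
 20   0   0   0  31  43  46  64  67  70  73  75  76  76  74  82  82  82  77  64   1   1   1   1   1   1   8   8   7
 25   1   0   0   0   1   1  65  68  70  72  73  72   1   8  80  82  82   9   8   1   1   0   1   1   8   8  13  12
 30   0   0   1   1   1  63  65  67  68  68   1   1   1   8   8   8   8   8   8   3   1   1   0   0   8  12  12   8
 35   0   0   1   1   1   0  65  65  63   1   1   1   1   1   1   0   1   1   3   4   1   0   1   1   1   8   8   7
 40   1   1   1   1   1   1  63   0   1   5   5   6   6   5   5   1   1   1   3   3   0   6   8   8   8   4   1   1
 45   1   1   1   1   1   1   1   1   1  13  13  10   7   7   6   0   1   1   1   1   1   6  12  12  12   7   1   0
 50   1   1   1   1   1   1   0   1   1  11  13  10   7 
[... 269 characters left out ...]
 1   1   1   1   1   1
 65   1   1   1   1   2  68  68   1   1   1   1   7   6   1   1   1   2   2   2   1   1   3   3   2   3   3   2   1
 70   1   1   1   0   1   1  67  66   0   1  10  12  11   2   2   0   2   2   2   1   1   2   3   3   3   3   1   1
 75   1   1   1   0   1   1   1  64  63   1  11  13  13   2   2   5   1   1   0   2   2   2   3   3   3   3   3   3
 80  18  17  18  18   1   1   1   1  61  59  12  14  13   1   3  20  21  20  21   6   6   3   4   3   3   3   3   3
 85  26  26  26  25   1   1   1   4   1  57  56  25  25  24   3  28  28  28  28   7   7   3   4   3   3   3   3   3
([-17.675, 11.747, -0.936], np.float64(-12.947)) ([-17.675, 11.747, -2.936], np.float64(-12.947))
```

```bash
python3 -m crank '[[[0,0,-2,0],[-2,1.3,-2.9,-1.5],[-4,2.6,-2.9,-3],[-6,3.9,-2.9,-4.5],[-8,5.3,-2.9,-6],[-10,6.6,-2.9,-8],[-12,8,-2.9,-10],[-14,9.3,-2.9,-12],[-16,10.6,-2.9,-13],[-17.6,11.7,-2.9,-13],[-17.6,11.7,-2.9,-13],[-17.6,11.7,-2.9,-13]]]' 0
cat > look.py <<'E'
from h import *
import sys
n=sys.argv[1]
s=arm.get_state();print("t",round(s["t"],2),np.round(s["eef_pos"],4),np.round(s["ee_rot"],4))
p,d,W=cloud("wrist");np.savez(n,p=p,W=W);cv2.imwrite(f"pics/{n}.png",cv2.cvtColor(p,cv2.COLOR_RGB2BGR))
E
python3 look.py w1
```

```text
t: 2.2
eef_pos: [0.5173, -0.2685, 0.299]
ee_rot: [3.141, -0.0, -1.77]
force: [-0.6, 0.2, -0.2]
width: 0.0876
gripper_force: 0.0
t 2.2 [ 0.5173 -0.2685  0.299 ] [ 3.1413e+00 -1.0000e-04 -1.7696e+00]
```

View pics/w1.png

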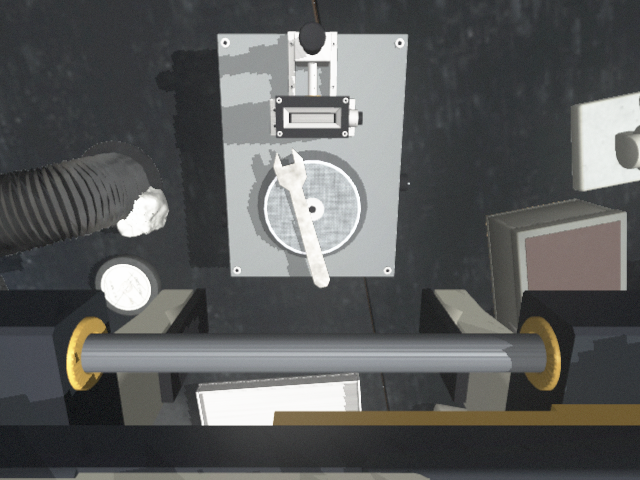

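```bash
cat > mach.py <<'E'
from h import *
import sys
f=np.load(sys.argv[1]+".npz");W=f["W"];H=W[...,2];p=f["p"]
b=np.zeros(H.shape,bool);b[25:285,210:415]=1
d=b&(abs(H-.05)<.006)
n,c,s,a=rect(W,d);print("deck",n,c,s,a,"z",np.nanmedian(H[d]))
sw=b&(abs(H-.1)<.006);sw[:90]=0;print("switchtop",rect(W,sw),np.nanmedian(H[sw]))
sl=np.zeros_like(b);sl[108:128,285:342]=1;print("slot",rect(W,sl&(H<.085)),np.nanmedian(H[sl&(H<.085)]))
kn=np.zeros_like(b);kn[15:60,295:330]=1;kn&=(H>.12);print("knob",rect(W,kn),np.nanmax(H[kn]) if kn.any() else 0)
ds=b&(abs(H-.066)<.004);ds[:140]=0;print("disc+key",rect(W,ds),np.nanmedian(H[ds]))
E
python3 - <<'E'
from h import *
f=np.load("w1.npz");W=f["W"]
for r in arm.trace("key_mid","wrist")[:2]:
    m=r["mask"];print(r["score"],r["extent"],m.sum(),rect(W,m),np.nanmedian(W[m][:,2]))
    u=np.nonzero(m);
    E=cv2.erode(m.astype(np.uint8),np.ones((3,3)))>0;print(rect(W,E),np.nanpercentile(W[E][:,2],[5,50,95]))
for t in("tray",):
  for r in arm.trace(t,"wrist")[:2]:print(t,r["score"],r["extent"],rect(W,r["mask"]))
E
python3 mach.py w1
```

```text
0.94 [271.3, 154.9, 58.3, 132.6] 2303 (2295, array([ 530.2, -238.7]), array([ 27.6, 162.8]), 1.1) 0.07108342575746934
(1888, array([ 530.1, -252.8]), array([ 25.2, 131. ]), 1.3) [0.06985155 0.07112398 0.07238955]
tray 0.6 [195.1, 371.1, 168.2, 54.0] (6417, array([612.5, -16.9]), array([ 68.6, 206.7]), 83.5)
deck 29966 [ 510.6 -303.4] [230.3 170.4] 78.6 z 0.050206545106273065
switchtop (2609, array([ 502. , -345.8]), array([32.2, 60. ]), 78.7) 0.09987649950986988
slot (455, array([ 502.1, -345.6]), array([ 8. , 39.2]), 78.6) 0.05525751378295382
knob (657, array([ 491.3, -399.6]), array([19.2, 19.3]), 63.9) 0.13331205692358433
disc+key (5769, array([ 525. , -254.6]), array([114.7,  93.1]), 59.8) 0.06635502499544296
```

Run:
```python
from h import *
f=np.load("w1.npz");W=f["W"]
m=arm.trace("key_mid","wrist")[0]["mask"]
P=W[m];P=P[np.isfinite(P).all(1)];P=P[(P[:,2]>.068)&(P[:,2]<.075)]
print("y range",P[:,1].min(),P[:,1].max())
S=P[(P[:,1]>-.265)&(P[:,1]<-.19)]
for y in(-.26,-.24,-.22,-.2,-.19):
    k=P[abs(P[:,1]-y)<.004];print(y,k[:,0].min(),k[:,0].max(),k[:,0].mean(),k[:,2].mean())
v=np.polyfit(S[:,1],S[:,0],1);x=np.polyval(v,-.205);a=np.degrees(np.arctan2(1,v[0]));print("x at -.205",x,"angle",a)
for z in(.12,.0635):print(go(x,-.205,z,np.radians(a-180)))
```

```text
y range -0.3198960447577202 -0.18622163792641008
-0.26 0.521097341897769 0.5344049342335877 0.5278959336445179 0.07106741387850472
-0.24 0.5193172960895843 0.5336441298328913 0.5265540145062236 0.07099328152859753
-0.22 0.5174617215480878 0.5327387732142291 0.5250587832821013 0.07097037342388171
-0.2 0.5158477192247339 0.5314626026207394 0.5237807306553133 0.07112402513827686
-0.19 0.5158055971513529 0.5308860934618003 0.5232323648140756 0.07110387735521793
x at -.205 0.5241158610857408 angle 93.80921882450697
([-2.586, 0.23, 7.171], np.float64(-3.066))
([-2.586, 0.23, 9.431], np.float64(-3.066))
```

```bash
python3 -m crank '[[[-1.3,0.1,2,-2],[-2.59,0.23,4.5,-3.07],[-2.59,0.23,6.5,-3.07],[-2.59,0.23,8,-3.07],[-2.59,0.23,9,-3.07],[-2.59,0.23,9.43,-3.07],[-2.59,0.23,9.43,-3.07],[-2.59,0.23,9.43,-3.07]]]' 0
python3 -m crank '[[[0,0,0,0],[0,0,0,0],[0,0,0,0],[0,0,0,0],[0,0,0,0]]]' 1 45
```

```text
t: 3.4
eef_pos: [0.5254, -0.2044, 0.0646]
ee_rot: [-3.14, -0.0, -1.503]
force: [0.1, 0.1, 0.7]
width: 0.0875
gripper_force: 0.0
t: 4.03
eef_pos: [0.5246, -0.204, 0.0633]
ee_rot: [3.142, -0.0, -1.502]
force: [0.0, 0.1, -0.7]
width: 0.043
gripper_force: 0.0
```

```bash
python3 -m crank '[[[0,0,0,0],[0,0,0,0],[0,0,0,0],[0,0,0,0],[0,0,0,0],[0,0,0,0]]]'
python3 -c "
from h import *
print(go(.45,-.03,.30,np.radians(-86.2)))"
```

```text
t: 4.78
eef_pos: [0.5246, -0.204, 0.0633]
ee_rot: [3.142, 0.0, -1.502]
force: [-0.9, 0.4, 0.2]
width: 0.0142
gripper_force: 45.0
([-7.147, 2.502, -9.468], np.float64(0.023))
```

```bash
python3 -m crank '[[[0,0,-0.5,0],[0,0,-2,0],[0,0,-4,0],[0,0,-5.5,-1],[-2,0.3,-6.5,-3],[-4,0.6,-7,-5],[-6,0.9,-7,-7],[-8,1.1,-7,-9],[-8,1.1,-7,-11],[-8,1.1,-7,-13],[-8,1.1,-7,-15],[-8,1.1,-7,-16]]]'
python3 look.py w2
python3 - <<'E'
from h import *
f=np.load("w2.npz");W=f["W"]
for c in("wrist","top"):
  if c=="top":_,_,W=cloud("top")
  for r in arm.trace("tray",c)[:1]:
    m=r["mask"];E=m&(W[...,2]>.009)&(W[...,2]<.024);print(c,r["score"],r["extent"],rect(W,m),rect(W,E))
  for r in arm.trace("key_mid",c)[:1]:print("key",r["score"],r["extent"],rect(W,r["mask"]),np.nanpercentile(W[r["mask"]][:,2],[5,50,95]))
E
```

```text
t: 6.28
eef_pos: [0.4834, -0.0063, 0.2392]
ee_rot: [-3.141, -0.001, -0.102]
force: [-0.1, 0.2, -1.1]
width: 0.0144
gripper_force: 45.0
t 6.28 [ 0.4834 -0.0063  0.2392] [-3.1412e+00 -7.0000e-04 -1.0170e-01]
wrist 0.88 [225.8, 0.0, 122.4, 176.0] (11706, array([583.9,   5.6]), array([105.2, 147.2]), 83.9) (1530, array([583.3,   4.3]), array([100.1, 142.1]), 83.4)
key 0.93 [268.3, 0.9, 87.9, 333.0] (14883, array([519.5, -17.7]), array([ 70.7, 226.3]), 88.6) [0.24554972 0.24674539 0.24783546]
top 0.82 [303.6, 176.9, 36.0, 27.0] (768, array([626.3,  -4.7]), array([102.6, 187.4]), 82.1) (132, array([665.5,  -9.9]), array([105.6,  95.7]), 86.2)
```

View pics/w2.png

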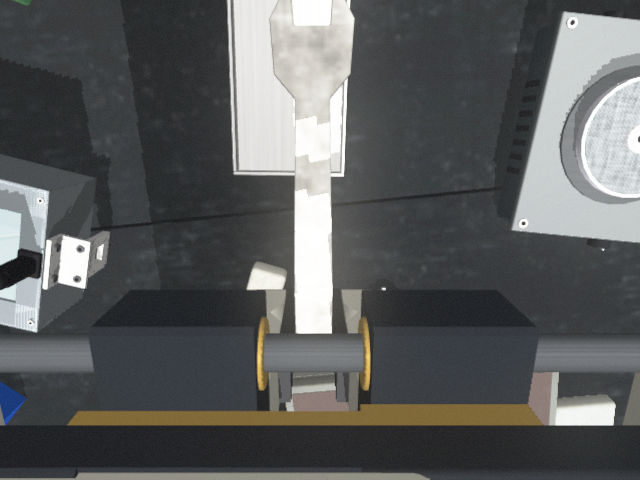

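```bash
python3 -c "
from h import *
print(go(.564,.0065,.1,np.radians(-6.5)),go(.564,.0065,.005,np.radians(-6.5)))"
```

```text
([3.144, -0.857, 5.547], np.float64(0.064)) ([3.143, -0.856, 9.347], np.float64(0.064))
```

```bash
python3 -m crank '[[[1.5,-0.4,1.5,0],[3.15,-0.86,3,0.06],[3.15,-0.86,5,0.06],[3.15,-0.86,6.5,0.06],[3.15,-0.86,7.7,0.06],[3.15,-0.86,8.5,0.06],[3.15,-0.86,9,0.06],[3.15,-0.86,9.3,0.06],[3.15,-0.86,9.36,0.06],[3.15,-0.86,9.36,0.06]]]'
python3 -m crank '[[[0,0,0,0],[0,0,0,0],[0,0,0,0],[0,0,0,0]]]' 0.6
python3 -m crank '[[[0,0,-2,0],[0,0,-4,0],[-1,0,-6,0],[-2,0,-8,0],[-3,0,-9.5,0],[-3,0,-9.5,0]]]' 
python3 look.py w3
python3 - <<'E'
from h import *
W=np.load("w3.npz")["W"]
for c in("tray","key_mid"):
  for r in arm.trace(c,"wrist")[:1]:print(c,r["score"],r["extent"],rect(W,r["mask"]),np.nanpercentile(W[r["mask"]][:,2],[5,50,95]))
E
```

```text
t: 7.82
eef_pos: [0.5645, 0.0068, 0.0049]
ee_rot: [-3.141, -0.001, -0.111]
force: [0.2, 0.2, -1.1]
width: 0.0142
gripper_force: 45.0
t: 8.32
eef_pos: [0.5642, 0.0067, 0.0044]
ee_rot: [-3.142, -0.0, -0.111]
force: [-0.5, -0.8, 0.1]
width: 0.0351
gripper_force: 0.0
t: 9.07
eef_pos: [0.4899, 0.0155, 0.2457]
ee_rot: [-3.138, -0.006, -0.11]
force: [0.5, 0.0, -0.5]
width: 0.035
gripper_force: 0.0
t 9.07 [0.4899 0.0155 0.2457] [-3.1383 -0.0064 -0.1104]
tray 0.92 [255.4, 0.0, 122.7, 181.8] (18227, array([586.7,   3.5]), array([105.4, 157.1]), 83.3) [0.00178409 0.00325662 0.01781261]
key_mid 0.77 [295.4, 0.2, 37.1, 144.1] (2471, array([604.2,   1.6]), array([ 26.3, 118.3]), 84.8) [0.00664982 0.00806377 0.0094004 ]
```

View pics/w3.png

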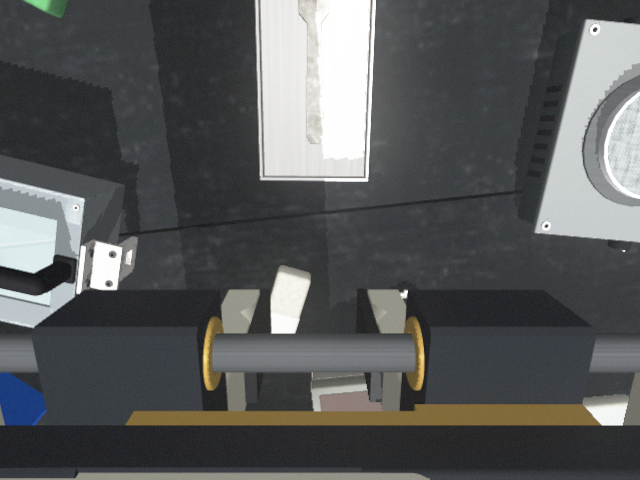

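```bash
python3 -c "
from h import *
print(go(.508,.32,.30,np.radians(-110)))"
```

```text
([-0.612, -12.206, -2.346], np.float64(20.724))
```

```bash
python3 -m crank '[[[0,-1,-2.3,2],[0,-3,-2.3,4],[0,-5,-2.3,6],[-0.6,-7,-2.3,8],[-0.6,-9,-2.3,10],[-0.6,-11,-2.3,12],[-0.6,-12.2,-2.3,14],[-0.6,-12.2,-2.3,16],[-0.6,-12.2,-2.3,18],[-0.6,-12.2,-2.3,20],[-0.6,-12.2,-2.3,20.7],[-0.6,-12.2,-2.3,20.7]]]' 0
python3 look.py w4
python3 - <<'E'
from h import *
f=np.load("w4.npz");W=f["W"];H=W[...,2]
def q(n,m):
    print(n,rect(W,m),np.nanmedian(H[m]))
k=np.isfinite(H)&(W[...,1]<.40)&(W[...,1]>.1);k[290:]=0
q("hood",k&(abs(H-.075)<.004));q("bar",k&(abs(H-.12)<.006))
for r in arm.trace("guard_handle","wrist")[:2]:print(r["score"],r["extent"],rect(W,r["mask"]))
E
```

```text
t: 10.72
eef_pos: [0.5087, 0.3197, 0.2974]
ee_rot: [3.14, -0.003, -1.918]
force: [0.0, 0.3, -0.1]
width: 0.0877
gripper_force: 0.0
t 10.72 [0.5087 0.3197 0.2974] [ 3.1404e+00 -2.9000e-03 -1.9176e+00]
hood (23021, array([388.1, 318.4]), array([133.4, 352.5]), 66.4) 0.07448705988404247
bar (2938, array([426. , 339.4]), array([ 98.3, 245.8]), 41.1) 0.12029769218803188
0.93 [444.8, 136.8, 195.1, 150.3] (21439, array([261.1, 454. ]), array([151.8, 229.8]), 44.0)
0.8 [243.6, 48.1, 148.3, 176.2] (21904, array([508.4, 372.6]), array([396. , 163.1]), 78.9)
```

View pics/w4.png

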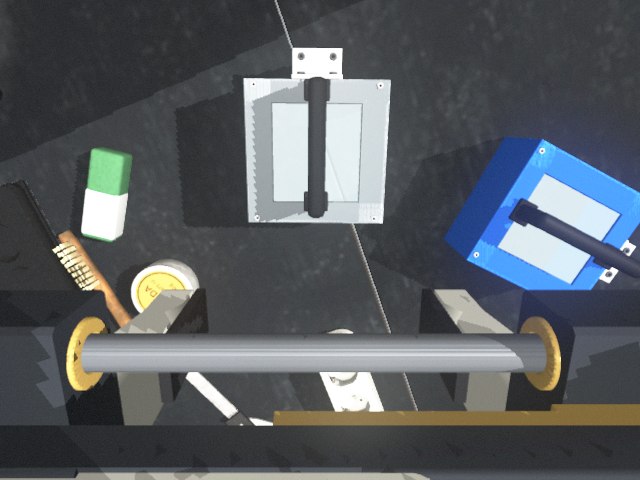

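Run:
```python
from h import *
f=np.load("w4.npz");W=f["W"];H=W[...,2]
b=np.zeros(H.shape,bool);b[40:230,235:400]=1
def q(n,m): print(n,rect(W,m),np.nanmedian(H[m]))
q("hood",b&(abs(H-.075)<.004)&(np.mgrid[:480,:640][0]>78));q("bar",b&(abs(H-.12)<.006))
t=b.copy();t[74:]=0;q("bracket",t&(H>.03))
cv2.imwrite("pics/w4c.png",cv2.resize(cv2.cvtColor(f["p"],cv2.COLOR_RGB2BGR)[30:240,220:420],None,fx=2.8,fy=2.8))
```

```text
hood (17372, array([489.1, 275.5]), array([125.8, 126.3]), 69.7) 0.07444026721226074
bar (2465, array([486.9, 269.7]), array([109.,  14.]), 70.0) 0.12037012377798575
bracket (1293, array([461.9, 201.7]), array([22.6, 44. ]), 69.0) 0.057251944367912866
```

View pics/w4c.png

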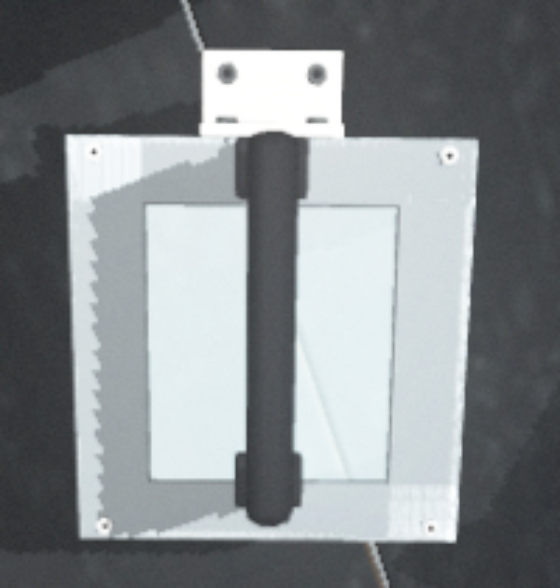

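```bash
python3 -c "
from h import *
for z in(.16,.0945):print(go(.487,.2698,z,np.radians(-110.0)))"
```

```text
([2.161, 0.135, 5.526], np.float64(0.038))
([2.156, 0.133, 8.146], np.float64(0.038))
```

```bash
python3 -m crank '[[[1.1,0.1,2,0],[2.16,0.13,4,0.04],[2.16,0.13,5.5,0.04],[2.16,0.13,6.7,0.04],[2.16,0.13,7.6,0.04],[2.16,0.13,8.05,0.04],[2.16,0.13,8.05,0.04]]]' 0
python3 -m crank '[[[0,0,0,0],[0,0,0,0],[0,0,0,0],[0,0,0,0],[0,0,0,0],[0,0,0,0],[0,0,0,0],[0,0,0,0],[0,0,0,0],[0,0,0,0],[0,0,0,0]]]' 1 55
```

```text
t: 11.7
eef_pos: [0.487, 0.2699, 0.0975]
ee_rot: [3.141, -0.001, -1.921]
force: [-0.3, 0.6, 1.0]
width: 0.0878
gripper_force: 0.0
t: 13.08
eef_pos: [0.4871, 0.2701, 0.098]
ee_rot: [3.142, -0.0, -1.921]
force: [-0.1, -0.3, -0.3]
width: 0.0138
gripper_force: 55.0
```

```bash
python3 -m crank '[[[0,0,-0.2,0],[0,0,-0.6,0],[0,0,-1.4,0],[0,0,-2.4,0],[0,0,-3.6,0],[0,0,-5,0],[0,0,-5.6,0],[0,0,-5.6,0]]]'
python3 -c "
from h import *
print(go(.5173,-.2701,.24,np.radians(-101.4)))"
```

```text
t: 14.08
eef_pos: [0.4872, 0.2704, 0.2387]
ee_rot: [-3.141, 0.002, -1.921]
force: [-0.9, 0.1, -4.0]
width: 0.0134
gripper_force: 55.0
([19.891, -8.556, -0.083], np.float64(-1.738))
```

```bash
python3 -m crank '[[[0.5,-0.2,0,0],[1.5,-0.65,0,-0.2],[3,-1.3,0,-0.4],[5,-2.15,0,-0.6],[7,-3,0,-0.8],[9,-3.9,0,-1],[11,-4.7,0,-1.2],[13,-5.6,0,-1.4],[14.7,-6.3,0,-1.74],[16,-6.9,0,-1.74],[16.8,-7.25,0,-1.74],[17,-7.3,0,-1.74]]]'
python3 -c "
from h import *
print(go(.5173,-.2701,.24,np.radians(-101.4)))"
```

```text
t: 15.58
eef_pos: [0.5112, -0.1932, 0.2363]
ee_rot: [3.138, -0.0, -1.772]
force: [-0.8, 1.2, -4.2]
width: 0.0134
gripper_force: 55.0
([2.965, -0.851, -0.151], np.float64(-0.024))
```

```bash
python3 -m crank '[[[0.6,-0.2,0,0],[1.4,-0.4,0,0],[2.2,-0.65,0,0],[2.8,-0.8,0,0],[2.97,-0.85,0,0],[2.97,-0.85,0,0],[2.97,-0.85,0,0],[2.97,-0.85,0,0]]]'
python3 look.py w5
python3 - <<'E'
from h import *
f=np.load("w5.npz");W=f["W"];H=W[...,2]
z0=arm.get_state()["eef_pos"][2]-.098;print("skirt z",z0)
b=np.zeros(H.shape,bool);b[:290]=1
m=b&(abs(H-z0-.075)<.004);print("hood",rect(W,m));
m=b&(abs(H-z0-.12)<.006);m[:,:280]=0;m[:,360:]=0;print("bar",rect(W,m),np.nanmedian(H[m]))
m=b&(abs(H-.05)<.006);print("deck",rect(W,m))
m=b&(abs(H-z0-.0575)<.006);print("bracket",rect(W,m),np.nanmedian(H[m]))
print(go(.5173,-.2701,.24,np.radians(-101.4)))
E
```

```text
t: 16.58
eef_pos: [0.5189, -0.2682, 0.2382]
ee_rot: [-3.141, 0.0, -1.769]
force: [0.1, 0.1, -3.8]
width: 0.0134
gripper_force: 55.0
t 16.57 [ 0.5189 -0.2682  0.2382] [-3.1413e+00  1.0000e-04 -1.7688e+00]
skirt z 0.1402267236447454
hood (30407, array([ 512.6, -297.6]), array([ 62.3, 126.6]), 78.6)
bar (4125, array([ 511.1, -303.7]), array([38.1, 14. ]), 78.4) 0.26047379317029973
deck (22194, array([ 479.8, -313.6]), array([207.8, 512.3]), 72.7)
bracket (5257, array([ 504.3, -337.2]), array([ 26.9, 123.8]), 78.6) 0.19734677967085204
([0.085, 0.047, -0.071], np.float64(0.011))
```

View pics/w5.png

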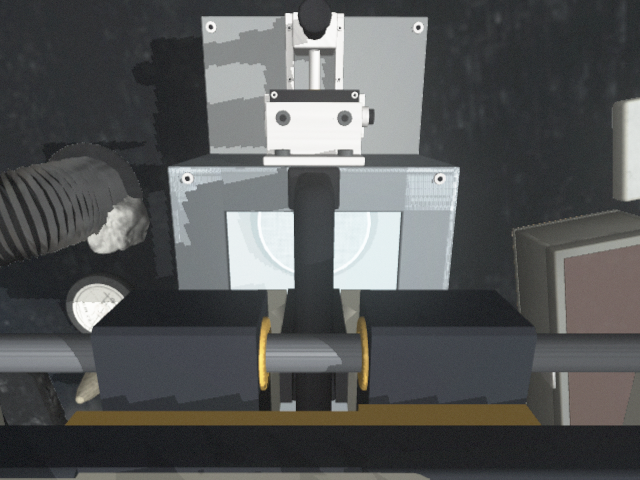

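Run:
```python
from h import *
def ana(n,c,yaw,z0):
    f=np.load(n+".npz");W=f["W"];P=W.copy();H=W[...,2]-z0
    a=np.radians(yaw);ex=np.array([np.cos(a),np.sin(a)]);ey=np.array([np.sin(a),-np.cos(a)])
    X=(W[...,:2]-c)@ex;Y=(W[...,:2]-c)@ey
    b=np.isfinite(H)&(abs(X)<.11)&(abs(Y)<.08);b[290:]=0
    pc=lambda v:np.round(np.percentile(v,[.5,50,99.5])*1000,1)
    k=b&(abs(H-.0573)<.003)&(abs(Y)<.03)&(X>.055);print(n,"brk X",pc(X[k]),"Y",pc(Y[k]))
    k=b&(abs(H-.0745)<.003)&(abs(Y)>.03);print("  hood X",pc(X[k]),"Y",pc(Y[k]))
    k=b&(abs(H-.1203)<.003)&(abs(Y)<.02);print("  bar X",pc(X[k]),"Y",pc(Y[k]))
ana("w4",np.array([.4871,.2701]),-110.06,0)
ana("w5",np.array([.5189,-.2682]),-101.35,.1402)
```

```text
w4 brk X [63.1 73.9 83.8] Y [-21.6   0.3  21.8]
  hood X [-67.5  -1.   56.8] Y [-62.7 -30.1  62.5]
  bar X [-52.7   4.1  53.9] Y [-6.9 -0.1  6.4]
w5 brk X [57.4 73.  83.9] Y [-21.2   0.8  22.4]
  hood X [ 0.2 30.5 57.1] Y [-61.8  30.4  63. ]
  bar X [19.1 37.6 54.4] Y [-5.9  0.7  7.1]
```

Run:
```python
from h import *
f=np.load("w5.npz");W=f["W"];H=W[...,2];a=np.radians(-101.35);c=np.array([.5189,-.2682])
ex=np.array([np.cos(a),np.sin(a)]);ey=np.array([np.sin(a),-np.cos(a)])
X=(W[...,:2]-c)@ex*1000;Y=(W[...,:2]-c)@ey*1000
k=np.isfinite(H)&(abs(H-.05)<.003)
for x in(105,115,125,135):
    y=Y[k&(abs(X-x)<3)&(abs(Y)<100)];print(x,y.min(),y.max(),(y.min()+y.max())/2)
for y in(-60,-40,40,60):
    x=X[k&(abs(Y-y)<3)&(X<200)];print(y,x.max()-149)
```

```text
105 -83.78277157208035 85.89948045164297 1.0583544397813114
115 -83.48882271118777 86.1663720575853 1.3387746731987704
125 -83.9174983598147 86.09788863119691 1.0901951356911042
135 -83.47442131806358 86.28719989656237 1.4063892892493968
-60 1.904348026992409
-40 1.8173483511718302
40 2.080927809374799
60 1.968288227139766
```

```bash
python3 -m crank '[[[0.046,0.025,0.3,0],[0.046,0.025,0.7,0],[0.046,0.025,1.1,0],[0.046,0.025,1.5,0],[0.046,0.025,1.75,0],[0.046,0.025,1.9,0],[0.046,0.025,2,0],[0.046,0.025,2.1,0],[0.046,0.025,2.2,0],[0.046,0.025,2.3,0],[0.046,0.025,2.35,0],[0.046,0.025,2.35,0]]]'
```

```text
t: 18.12
eef_pos: [0.5179, -0.2697, 0.1792]
ee_rot: [3.142, 0.0, -1.769]
force: [0.1, -0.5, -3.4]
width: 0.0138
gripper_force: 55.0
```

```bash
python3 -m crank '[[[0,0,0.15,0],[0,0,0.3,0],[0,0,0.45,0],[0,0,0.6,0],[0,0,0.75,0],[0,0,0.88,0],[0,0,0.98,0],[0,0,1.06,0],[0,0,1.12,0],[0,0,1.16,0],[0,0,1.18,0],[0,0,1.18,0]]]'
```

```text
t: 19.62
eef_pos: [0.518, -0.2697, 0.1498]
ee_rot: [-3.142, -0.0, -1.769]
force: [-0.1, -0.2, -3.3]
width: 0.0135
gripper_force: 55.0
```

```bash
python3 -m crank '[[[0,0,0.03,0],[0,0,0.05,0],[0,0,0.07,0],[0,0,0.09,0],[0,0,0.11,0],[0,0,0.11,0]]]'
```

```text
t: 20.38
eef_pos: [0.5182, -0.2697, 0.148]
ee_rot: [-3.141, -0.0, -1.769]
force: [-1.8, 3.0, 4.7]
width: 0.0135
gripper_force: 55.0
```

```bash
python3 -m crank '[[[0,0,0,0],[0,0,0,0],[0,0,0,0],[0,0,0,0],[0,0,0,0]]]' 0.4
python3 -m crank '[[[0,0,-1,0],[0,0,-2.5,0],[0,0,-4.5,0],[-1,0,-6,0],[-2,0,-6.5,0],[-2,0,-6.5,0],[-2,0,-6.5,0]]]' 0.6
python3 look.py w6
python3 - <<'E'
from h import *
f=np.load("w6.npz");W=f["W"];H=W[...,2]
a=np.radians(-101.4);c=np.array([.5185,-.2642]);ex=np.array([np.cos(a),np.sin(a)]);ey=np.array([np.sin(a),-np.cos(a)])
X=(W[...,:2]-c)@ex*1000;Y=(W[...,:2]-c)@ey*1000
pc=lambda v:np.round(np.percentile(v,[.5,50,99.5]),1)
b=np.isfinite(H);b[290:]=0
for n,z in(("deck",.05),("hood",.125),("bar",.171)):
    k=b&(abs(H-z)<.006)&(abs(Y)<110)&(abs(X)<180)
    if n!="deck":k&=(abs(Y)<70)&(X<68)
    print(n,pc(X[k]),pc(Y[k]),pc(H[k]*1000))
k=b&(abs(Y)<75)&(X<60)&(abs(H-.125)<.01)
A=np.c_[X[k],Y[k],np.ones(k.sum())];print("tilt mm/m",np.linalg.lstsq(A,H[k]*1000,rcond=None)[0])
k=b&(abs(Y)<15)&(X>125)&(X<160)&(H>.125);print("knob",pc(X[k]),pc(Y[k]),pc(H[k]*1000),W[k].mean(0))
print(go(.4913,-.3996,.25,np.radians(-101.4)))
E
```

```text
t: 21.0
eef_pos: [0.518, -0.2697, 0.147]
ee_rot: [3.142, 0.0, -1.769]
force: [-0.8, -0.1, -0.5]
width: 0.0512
gripper_force: 0.0
t: 21.88
eef_pos: [0.5275, -0.2207, 0.309]
ee_rot: [3.141, -0.0, -1.769]
force: [0.0, -0.4, -0.5]
width: 0.0348
gripper_force: 0.0
t 21.88 [ 0.5275 -0.2207  0.309 ] [ 3.1407 -0.     -1.7691]
deck [-70.3 100.4 134.3] [-84.5  -7.8  84.5] [47.9 50.1 55.5]
hood [-62.4   5.4  65.6] [-62.2  -0.5  62.3] [121.  124.5 130.1]
bar [-47.3   9.7  59.3] [-7.   0.2  6.9] [165.6 170.4 172.7]
tilt mm/m [2.47373558e-04 8.86307536e-04 1.24268325e+02]Traceback (most recent call last):
  File "<stdin>", line 13, in <module>
  File "<stdin>", line 5, in <lambda>
    return _quantile_unchecked(
        a, q, axis, out, overwrite_input, method, keepdims, weights)
    return _ureduce(a,
                    func=_quantile_ureduce_func,
    ...<5 lines>...
                    overwrite_input=overwrite_input,
                    method=method)
    r = func(a, **kwargs)
    result = _quantile(arr,
                       quantiles=q,
    ...<2 lines>...
                       out=out,
                       weights=wgt)
    slices_having_nans = np.isnan(arr[-1, ...])
                                  ~~~^^^^^^^^^
IndexError: index -1 is out of bounds for axis 0 with size 0
```

View pics/w6.png

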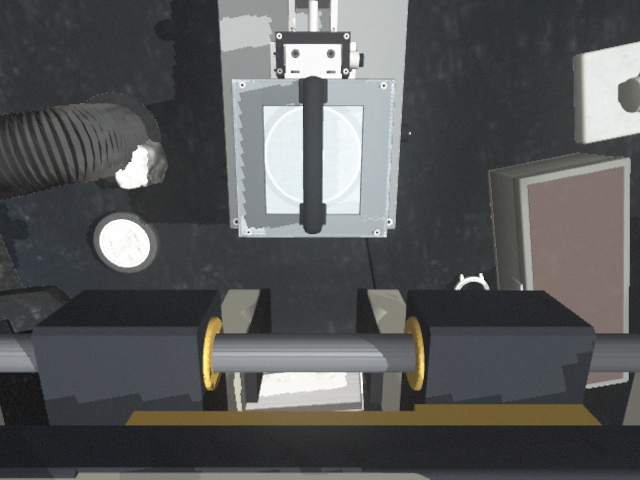

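```bash
python3 -c "
from h import *
print(go(.4908,-.401,.2,np.radians(-101.4)),go(.4908,-.401,.103,np.radians(-101.4)))"
```

```text
([7.35, 0.006, 4.348], np.float64(0.002)) ([7.35, 0.0, 8.228], np.float64(0.002))
```

```bash
python3 -m crank '[[[1.5,0,0,0],[3,0,0,0],[5,0,0,0],[6.5,0,1,0],[7.35,0,3,0],[7.35,0,4.5,0],[7.35,0,6,0],[7.35,0,7.2,0],[7.35,0,8,0],[7.35,0,8.22,0],[7.35,0,8.22,0]]]' 0.3
python3 -m crank '[[[0,0,0,0],[0,0,0,0],[0,0,0,0],[0,0,0,0],[0,0,0,0],[0,0,0,0],[0,0,0,0],[0,0,0,0]]]' 1 40
```

```text
t: 23.3
eef_pos: [0.4912, -0.4012, 0.1038]
ee_rot: [3.141, -0.0, -1.77]
force: [-0.4, 0.2, 1.2]
width: 0.0612
gripper_force: 0.0
t: 24.3
eef_pos: [0.4917, -0.4008, 0.1042]
ee_rot: [-3.141, -0.0, -1.769]
force: [0.4, 0.7, 1.3]
width: 0.0172
gripper_force: 40.0
```

```bash
python3 -m crank '[[[-0.1,0,0,0],[-0.25,0,0,0],[-0.4,0,0,0],[-0.55,0,0,0],[-0.7,0,0,0],[-0.82,0,0,0],[-0.92,0,0,0],[-1.0,0,0,0],[-1.04,0,0,0],[-1.07,0,0,0],[-1.07,0,0,0],[-1.07,0,0,0]]]'
```

```text
t: 25.8
eef_pos: [0.4964, -0.3773, 0.1043]
ee_rot: [-3.141, -0.003, -1.77]
force: [-1.5, -19.3, -3.3]
width: 0.017
gripper_force: 40.0
```

```bash
python3 -m crank '[[[-0.03,0,0,0],[-0.06,0,0,0],[-0.06,0,0,0],[-0.06,0,0,0]]]'
```

```text
t: 26.3
eef_pos: [0.4965, -0.3771, 0.1043]
ee_rot: [-3.141, -0.005, -1.77]
force: [-2.9, -26.2, -6.8]
width: 0.0172
gripper_force: 40.0
```

```bash
python3 -m crank '[[[0.05,0,0,0],[0.1,0,0,0],[0.1,0,0,0]]]'
python3 -m crank '[[[0,0,0,0],[0,0,0,0],[0,0,0,0],[0,0,0,0]]]' 0.5
python3 -m crank '[[[0,0,-2,0],[0,0,-4,0],[-1,0,-6,0],[-3,0,-8,0],[-5,0,-8,0],[-5.5,0,-8,0],[-5.5,0,-8,0],[-5.5,0,-8,0]]]'
python3 look.py w7
python3 - <<'E'
from h import *
f=np.load("w7.npz");W=f["W"];H=W[...,2]
a=np.radians(-101.4);c=np.array([.5021,-.3456]);ex=np.array([np.cos(a),np.sin(a)]);ey=np.array([np.sin(a),-np.cos(a)])
def xy(W):return (W[...,:2]-c)@ex*1000,(W[...,:2]-c)@ey*1000
X,Y=xy(W);pc=lambda v:np.round(np.percentile(v,[1,50,99]),1) if v.size else None
def knob(W,X,Y,r):
    k=np.isfinite(W[...,2])&(abs(Y)<16)&(X>20)&(X<75)&(W[...,2]>.125)&(W[...,2]<.14);k[r:]=0
    print("knob",k.sum(),pc(X[k]),pc(Y[k]),pc(W[...,2][k]*1000))
knob(W,X,Y,290)
W1=np.load("w1.npz")["W"];knob(W1,*xy(W1),290)
b=np.isfinite(H);b[290:]=0
k=b&(abs(H-.125)<.003)&(abs(Y)<70)&(abs(Y)>25)&(X<-15);print("hood",pc(X[k]+83),pc(Y[k]),pc(H[k]*1000))
E
```

```text
t: 26.68
eef_pos: [0.4964, -0.3775, 0.1042]
ee_rot: [-3.141, -0.002, -1.77]
force: [-0.5, -14.4, -1.7]
width: 0.017
gripper_force: 40.0
t: 27.18
eef_pos: [0.4967, -0.3751, 0.1039]
ee_rot: [3.141, 0.0, -1.769]
force: [0.1, -0.1, 0.0]
width: 0.0433
gripper_force: 0.0
t: 28.18
eef_pos: [0.5235, -0.2413, 0.3036]
ee_rot: [3.141, -0.0, -1.77]
force: [0.4, 0.5, 0.4]
width: 0.0438
gripper_force: 0.0
t 28.18 [ 0.5235 -0.2413  0.3036] [ 3.1406e+00 -1.0000e-04 -1.7698e+00]
knob 642 [22.6 31.5 40.7] [-9.2  0.1  8.8] [128.2 130.9 133. ]
knob 657 [45.9 54.8 64. ] [-9.3 -0.   9.2] [128.5 130.9 132.8]
hood [-61.4   4.8  61.6] [-62.   25.4  62.1] [122.1 124.9 126.9]
```

View pics/w7.png

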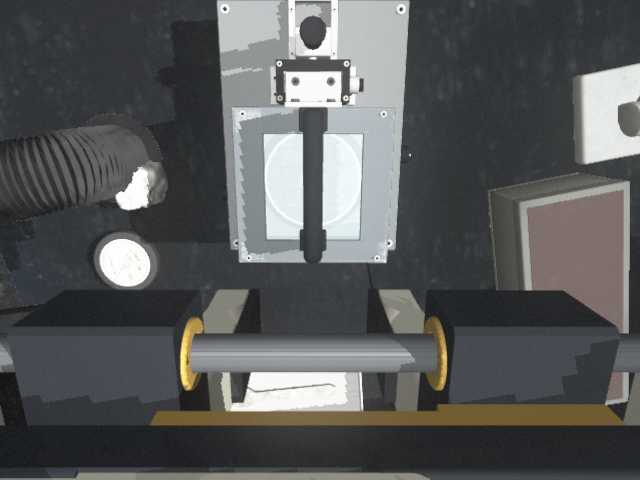

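The knob now sits 31.7 mm from the slot centre, and fully home is 58 − 26 = 32 mm. The guard is level on the deck and the spanner lies flat in the tray, so I'm handing the job in.

```bash
python3 -c "
from station import arm
print(arm.job_done())"
```

```text
the job is handed in; nothing more can be done
None
```

The job is handed in at about 28 s of the 72 s allowed: the spanner lies flat on the tray floor, the guard is fully down with its tongue in the switch slot, and the bolt is fully home; the verdict was not shown.

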